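# Put the cutting dies back on their storage boards

### The job

Put the four steel cutting dies away: set each one, standing level the way it stands now, on the plywood board that bears its own silhouette (mind that there are a large and a small round one, and a long one with round ends and one with square corners), so that it covers the silhouette, the long dies lined up with theirs. Do not shift the glue jar and the thread spool that stand among them, and let go of everything at the end.

Things in the scene. Friction and masses are not known exactly. Their poses are not given: they have to be found in the camera images.
- die_big_round: Steel cutting die: open band of 3 mm strip on edge, 34 mm high, round, 60 mm outside diameter, with one dark bar 6 mm wide across its top along y. 0.07 to 0.24 kg. Origin: centre of the outline at the lower edge; z up. Round, so its turn does not matter. Starts on the bench, turned up to 1.2 rad. Grip it from above across the outside of the band.
- die_small_round: Steel cutting die: open band of 3 mm strip on edge, 34 mm high, round, 38 mm outside diameter, with one dark bar 6 mm wide across its top along y. 0.07 to 0.24 kg. Origin: centre of the outline at the lower edge; z up. Round, so its turn does not matter. Starts on the bench, turned up to 1.2 rad. Grip it from above across the outside of the band.
- die_oval: Steel cutting die: open band of 3 mm strip on edge, 34 mm high, oval with half-round ends, 88 mm (x) by 42 mm (y) outside, with two dark bars 6 mm wide across its top along y. 0.07 to 0.24 kg. Origin: centre of the outline at the lower edge; z up. x: its long axis; same after a half turn. Starts on the bench, turned up to 1.2 rad. Grip it from above across the outside of the band.
- die_rect: Steel cutting die: open band of 3 mm strip on edge, 34 mm high, rectangle with square corners, 88 mm (x) by 42 mm (y) outside, with two dark bars 6 mm wide across its top along y. 0.07 to 0.24 kg. Origin: centre of the outline at the lower edge; z up. x: its long axis; same after a half turn. Starts on the bench, turned up to 1.2 rad. Grip it from above across the outside of the band.
- board_big_round: Plywood storage board, 110 (x) by 72 (y) by 6 mm thick, fixed to the bench; in the middle of its top a black silhouette: a disc of 60 mm diameter. Origin: centre of the silhouette, at bench level (the top is 6 mm higher); z up, x along the long side. Turned up to 0.45 rad. For die_big_round.
- board_small_round: Plywood storage board, 110 (x) by 72 (y) by 6 mm thick, fixed to the bench; in the middle of its top a black silhouette: a disc of 38 mm diameter. Origin: centre of the silhouette, at bench level (the top is 6 mm higher); z up, x along the long side. Turned up to 0.45 rad. For die_small_round.
- board_oval: Plywood storage board, 110 (x) by 72 (y) by 6 mm thick, fixed to the bench; in the middle of its top a black silhouette: an oval with half-round ends, 88 mm along x by 42 mm. Origin: centre of the silhouette, at bench level (the top is 6 mm higher); z up, x along the long side. Turned up to 0.45 rad. For die_oval, its length along x.
- board_rect: Plywood storage board, 110 (x) by 72 (y) by 6 mm thick, fixed to the bench; in the middle of its top a black silhouette: a rectangle with square corners, 88 mm along x by 42 mm. Origin: centre of the silhouette, at bench level (the top is 6 mm higher); z up, x along the long side. Turned up to 0.45 rad. For die_rect, its length along x.
- glue_jar: Small glue jar with a blue cap, 36 mm diameter, 50 mm high; origin: centre of its underside, z up. Loose, light; stands among the dies and boards and is to be left where it is.
- spool: Beige thread spool on end, 36 mm diameter, 40 mm high; origin: centre of its underside, z up. A like-sized tin, 26 mm high and fixed, stands in one row with jar and spool (x about 0.54 m; y about -0.2, 0 and 0.2 m, in any order). Loose, light; stands among the dies and boards and is to be left where it is.

How it is judged:
At the end, for the whole second after the job is handed in: Each die stands level (0.1 rad) on the board with its silhouette, its centre within 10 mm of the silhouette's, its lower edge within 3 mm of the board's top; the oval and rectangular dies lie along theirs within 0.21 rad, either way round; all released and at rest (horizontal distance between die_big_round and board_big_round below 0.01 m and z of die_big_round in the frame of board_big_round between 0.003 and 0.009 m and angle between each of die_big_round, die_small_round, die_oval, die_rect's own z axis and vertical below 0.1 rad and linear speed of each of die_big_round, die_small_round, die_oval, die_rect below 0.01 m/s and horizontal distance between die_small_round and board_small_round below 0.01 m and z of die_small_round in the frame of board_small_round between 0.003 and 0.009 m and horizontal distance between die_oval and board_oval below 0.01 m and z of die_oval in the frame of board_oval between 0.003 and 0.009 m and angle between the x axis of die_oval and the x axis of board_oval, either way round below 0.21 rad and horizontal distance between die_rect and board_rect below 0.01 m and z of die_rect in the frame of board_rect between 0.003 and 0.009 m and angle between the x axis of die_rect and the x axis of board_rect, either way round below 0.21 rad); the robot touches nothing.
It fails at once if the glue jar is shifted by more than 15 mm or knocked over (distance of glue_jar from where it was at the start of the episode above 0.015 m or angle between glue_jar's own z axis and vertical above 0.4 rad).
It fails at once if the thread spool is shifted by more than 15 mm or knocked over (distance of spool from where it was at the start of the episode above 0.015 m or angle between spool's own z axis and vertical above 0.4 rad).
It also fails if it takes over 109 s, if anything falls off the work surface, if the arm or the gripper's body presses on something with over 40 N, if the wrist force passes 120 N, or if a joint passes its speed limit or range.

### The arm

A 6-joint arm with a two-finger parallel gripper is mounted at the origin on the work surface. World frame = base frame: x ahead of the robot, y to its left, z up, the work surface at z = 0. Lengths are in m, angles in rad, forces in N, time in s.
With the tool pointing down it reaches from about 0.25 to 0.725 m from the base axis. Payload 4 kg.
Tool frame: the origin (TCP) lies at the very end of the fingers, on their centre line; the grasp point (between the pads) lies 19 mm behind it; z points along the fingers, y is the line along which they close (so a half turn about z gives the same grasp; the last joint's range is limited). The gripper opens to 85 mm and grips with 20 to 120 N. Pads are 22 mm wide; open, the fingers measure 114 mm over their backs; the gripper's body (76 mm by 85 mm) begins 54 mm behind the grasp point. The pads swing forward as they close: fully open they stand 13 mm farther back than shut.
Start: joints at [-1.247, 0.241, 0.005, 1.335, 0, 1.571], TCP at [0.159, -0.474, 0.231] pointing down, gripper open.
Joint ranges: [-2.72, 2.72], [-1.05, 1.87], [-1.09, 1.28], [-1.99, 2.15], [-1.42, 1.44], [-3.14, 3.14]. Speed limits (rad/s): [2.79, 2.79, 3.14, 3.14, 3.14, 3.14].

### API

Orientations are given as a unit quaternion [x, y, z, w].
In Python, from workcell import telemetry, vision, workorder gives the robot as it stands.
- The arm moves only by the shell command python3 -m inch 'ROWS'. ROWS is JSON, a list of rows, each a list of 3 entries, a list of its own where there are three numbers: the turn, a rotation vector about the tool's x, y, z scaled (see below), then the shift along the tool's x, y, z scaled (see below), then the closure, from -1 (fully open) to 1 (shut). A call has 1 to 10 rows; each row shifts and turns the commanded pose from where the row before left it, along the tool's axes as they then stand; what a row does not reach is not made up. The controller multiplies each number of a shift by 0.3 m and each number of a turn by 360 degrees. A row lasts 1/12 s, in which the tool goes at most 41.7 mm and 7.16 degrees, less where a joint would pass 70% of its speed; a pose out of reach is approached as far as the arm can. A call with a number of a shift or a turn outside -1 to 1 is refused whole. A call with a gripper value outside its range is refused whole. The fingers move at their own pace and stop on an object; the grip force is fixed at half the most. Time passes only in rows, so rows that do not move let the fingers close. It gives the time, the measured TCP pose, the force, the opening and the grip force at its end, in the units of the state.
- telemetry.get_obs(): the state, without advancing time (a new reading comes with each control period).
- vision.camera(name): name is "scene" or "top" or "wrist"; returns a dict with "img" (480x640x3 uint8, red, green, blue), "fov_y" (degrees; the focal length in pixels is half the picture's height over the tangent of half this angle, whatever the lens; pixels are square), "cx", "cy" (the principal point, pixels), "D" ([k1, k2, p1, p2, k3] as OpenCV has them; the pictures are not rectified), "pose" (4x4, takes a point from camera to world coordinates). Camera axes: x right, y up, looking along -z (the intrinsics and any distortion apply to the point x, -y, -z); pixel columns grow to the right and rows downward; lengths in m; the calibration is good to about 2 mm. A picture is of the moment at which its call begins. There is no depth.
- workorder.job_done(): hands the job in; it is judged then, once.
The state is a dict: "clock": time; "joint_pos": joint angles; "joint_vel": joint speeds; "tau": joint torques, N m; "eef_pos": TCP position; "tool_rot": TCP orientation; "ft_force": force on the tool from outside, world axes, zero at the start; "ft_torque": the same for the moment, N m; "grip_width": finger opening in m; "grasp_force": force on a finger pad.
Only numpy, scipy, OpenCV 4.12 (cv2) and the standard library are available. Lean on these libraries where they do the work, as an engineer would, in place of code of your own. Each camera call takes 0.05 s, during which the arm holds its last target. There are 200 camera calls.

## Working session

There is one attempt and no reset: what is moved stays moved. The work goes in short steps, Python scripts to look and compute and a shell command to move; the robot and the scene stay as the last step left them, time stands still between calls to the robot, and variables do not carry over. Pictures are saved under pics/ and viewed, at most 14 in all, crops included, and the job is handed in when it is done.

```bash
ls; mkdir -p pics
python3 - <<'E'
from workcell import telemetry, vision
import cv2,numpy as np
o=telemetry.get_obs();print(o['clock'],o['eef_pos'],o['tool_rot'],o['grip_width'])
for n in ['top','scene']:
    c=vision.camera(n);print(n,c['fov_y'],c['cx'],c['cy'],c['D'],np.round(c['pose'],3).tolist())
    cv2.imwrite(f'pics/{n}0.png',c['img'][:,:,::-1])
    np.save(f'pics/{n}0.npy',c,allow_pickle=True)
E
```

```text
pics
0.0 [ 0.15888074 -0.47340373  0.2304191 ] [ 9.86922048e-01  1.61194810e-01 -1.70957803e-04 -1.03665886e-03] 0.08531413452452351
top 47.59445811813056 323.5344980184601 240.77881333353884 [-0.06629739  0.          0.          0.          0.        ] [[-0.004, 0.985, -0.173, 0.391], [-1.0, -0.001, 0.015, 0.005], [0.015, 0.173, 0.985, 0.87], [0.0, 0.0, 0.0, 1.0]]
scene 42.76105127482738 318.41903524291445 233.6415526972681 [-0.04872112  0.          0.          0.          0.        ] [[0.757, -0.507, 0.412, 0.995], [0.654, 0.582, -0.484, -0.522], [0.005, 0.636, 0.772, 0.879], [0.0, 0.0, 0.0, 1.0]]
```

View pics/top0.png

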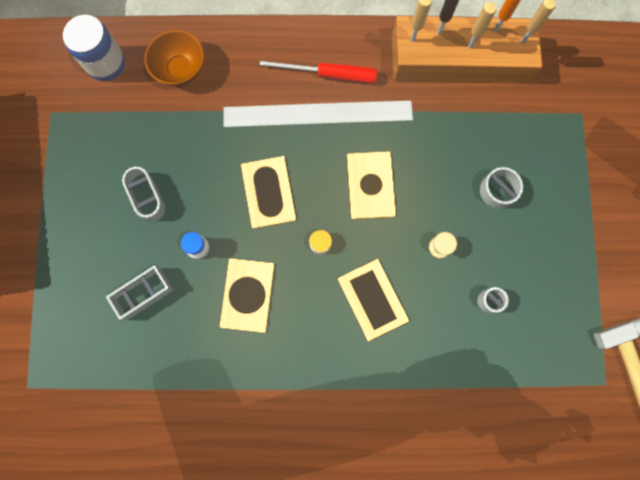

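View pics/scene0.png

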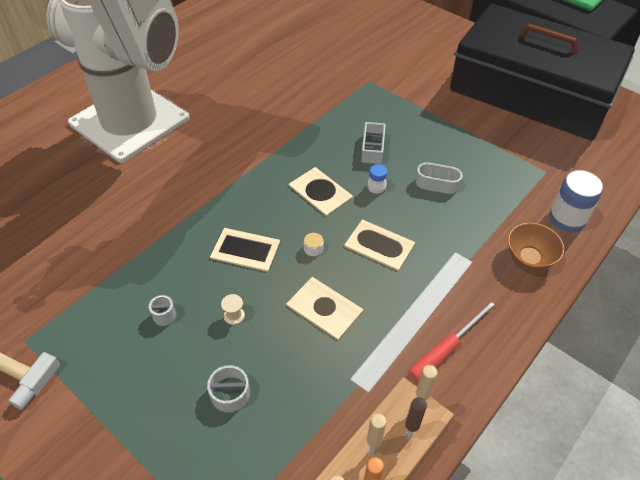

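Top view: the dies are oval (143,193), rect (139,293), big round (501,187) and small round (493,300). The boards are oval (267,191), small (371,184), big (247,294) and rect (374,299). The jar is at (195,245), tin (320,241) and spool (443,244). The scene view shows the same items.

```bash
cat > h.py <<'E'
import numpy as np, cv2
def K(c):
    f=c['img'].shape[0]/2/np.tan(np.radians(c['fov_y'])/2); return np.array([[f,0,c['cx']],[0,f,c['cy']],[0,0,1.]])
def rays(c,px):
    u=cv2.undistortPoints(np.asarray(px,float).reshape(-1,1,2),K(c),np.array(c['D'],float)).reshape(-1,2)
    P=np.array(c['pose']); d=np.c_[u[:,0],-u[:,1],-np.ones(len(u))]@P[:3,:3].T
    return P[:3,3],d
def plane(c,px,z):
    o,d=rays(c,px); return o+d*((z-o[2])/d[:,2])[:,None]
def project(c,X):
    P=np.array(c['pose']); p=(np.atleast_2d(X)-P[:3,3])@P[:3,:3]; p=p*[1,-1,-1]
    return cv2.projectPoints(p,np.zeros(3),np.zeros(3),K(c),np.array(c['D'],float))[0].reshape(-1,2)
def tri(c1,p1,c2,p2):
    A=[];b=[]
    for c,p in((c1,p1),(c2,p2)):
        o,d=rays(c,[p]);d=d[0]/np.linalg.norm(d[0]);M=np.eye(3)-np.outer(d,d);A.append(M);b.append(M@o)
    x,*_=np.linalg.lstsq(np.vstack(A),np.hstack(b),rcond=None)
    return x,np.linalg.norm(np.vstack(A)@x-np.hstack(b))
def masks(img):
    h=cv2.cvtColor(img,cv2.COLOR_RGB2HSV).astype(int);H,S,V=h[...,0],h[...,1],h[...,2]
    return dict(wood=(H<35)&(S>50)&(V>170), dark=(V<75)&(H<35)|(V<45), mat=(H>60)&(H<100)&(S>60),
      blue=(H>100)&(H<125)&(S>120)&(V>90))
def blob(mask,px,r):
    "largest component near px -> contour points (hull)"
    m=np.zeros(mask.shape,np.uint8); x,y=map(int,px); s=np.s_[max(0,y-r):y+r,max(0,x-r):x+r]; m[s]=mask[s]
    n,l,st,ce=cv2.connectedComponentsWithStats(m)
    k=1+np.argmax(st[1:,4]); cs,_=cv2.findContours((l==k).astype(np.uint8),cv2.RETR_EXTERNAL,cv2.CHAIN_APPROX_NONE)
    return max(cs,key=len)[:,0,:].astype(float)
def cen(poly):
    hu=cv2.convexHull(poly.astype(np.float32)); m=cv2.moments(hu); return np.array([m['m10'],m['m01']])/m['m00'],hu[:,0]
E
python3 - <<'E'
from h import *
T=np.load('pics/top0.npy',allow_pickle=True).item();S=np.load('pics/scene0.npy',allow_pickle=True).item()
mt,ms=masks(T['img']),masks(S['img'])
it=dict(d_oval=((143,193),(440,178)),d_rect=((139,293),(374,142)),d_big=((501,187),(229,388)),d_small=((493,300),(162,311)),
b_oval=((267,191),(380,244)),b_rect=((374,299),(245,249)),b_big=((247,294),(320,190)),b_small=((371,184),(325,307)),
jar=((193,245),(378,180)),spool=((443,244),(233,310)),tin=((320,241),(314,244)))
vis=[]
for k,(a,b) in it.items():
    r=[]
    for c,m,p in((T,mt,a),(S,ms,b)):
        if k[0]=='b': poly=blob(m['dark'],p,32)
        else: poly=blob(~m['mat'],p,36 if k[0]=='d' else 24)
        q,hu=cen(poly); r.append((q,hu,poly))
        im=c['img'].copy();cv2.drawContours(im,[hu.astype(int)[:,None]],-1,(255,0,255),1)
        x,y=map(int,p);
        if k[0]!='t':vis.append(cv2.resize(im[max(0,y-36):y+36,max(0,x-36):x+36],(148,148),interpolation=cv2.INTER_CUBIC))
    X,e=tri(T,r[0][0],S,r[1][0])
    z=.006 if k[0]=='b' else .017
    o=[]
    for c,(q,hu,_) in zip((T,S),r):
        w=plane(c,hu,z)[:,:2]*1000; rc=cv2.minAreaRect(w.astype(np.float32)); wh=rc[1];an=rc[2]+(90 if wh[0]<wh[1] else 0)
        o.append((np.round(rc[0],1).tolist(),np.round(wh,1).tolist(),round(an,1)))
    print(k,np.round(X*1000,1),'err',round(e*1000,1),o)
while len(vis)<20: vis.append(vis[0])
cv2.imwrite('pics/m0.png',np.vstack([np.hstack(vis[i:i+5]) for i in range(0,20,5)])[:,:,::-1])
E
```

```text
d_oval [619.6 287.4  14.8] err 0.3 [([622.0, 286.3], [124.9, 117.8], 2.6), ([620.4, 292.2], [148.5, 213.1], 125.7)]
d_rect [458.7 282.1  18.1] err 0.8 [([459.8, 283.8], [111.8, 118.0], 90.2), ([457.1, 290.4], [157.0, 224.8], 129.6)]
d_big [ 627.1 -293.3    6.9] err 6.2 [([629.5, -296.1], [113.1, 121.9], 177.0), ([625.3, -299.0], [111.8, 121.8], 133.9)]
d_small [ 442.6 -274.    10.6] err 1.7 [([446.1, -274.8], [114.1, 113.6], 87.5), ([441.4, -276.5], [122.5, 153.8], 137.9)]Traceback (most recent call last):
  File "<stdin>", line 11, in <module>
  File "h.py", line 27, in blob
    k=1+np.argmax(st[1:,4]); cs,_=cv2.findContours((l==k).astype(np.uint8),cv2.RETR_EXTERNAL,cv2.CHAIN_APPROX_NONE)
        ~~~~~~~~~^^^^^^^^^^
    return _wrapfunc(a, 'argmax', axis=axis, out=out, **kwds)
    return bound(*args, **kwds)
ValueError: attempt to get argmax of an empty sequence
```

Run:
```python
from h import *
T=np.load('pics/top0.npy',allow_pickle=True).item();S=np.load('pics/scene0.npy',allow_pickle=True).item()
a=cv2.cvtColor(T['img'],cv2.COLOR_RGB2HSV);b=cv2.cvtColor(S['img'],cv2.COLOR_RGB2HSV)
print('top mat',a[150,200],a[340,120],a[350,450],'die rims',a[208,142],a[189,133],a[285,112],a[199,489],'sil',a[191,267],a[294,247],a[299,374],'shadow row oval',a[193,120:170:3].tolist())
print('scene mat',b[230,150],b[400,150],b[200,430],'sil',b[244,380],b[190,320],b[249,245],'row big',b[388,195:265:4].tolist())
```

```text
top mat [ 68  56 114] [ 71  54 133] [ 70  56 127] die rims [77 54 76] [72 49 78] [ 72  56 128] [ 49  13 155] sil [17 74 89] [18 81 94] [19 78 91] shadow row oval [[71, 58, 118], [72, 56, 118], [62, 24, 160], [53, 13, 155], [65, 17, 92], [75, 54, 76], [75, 53, 77], [73, 52, 79], [74, 56, 78], [72, 56, 78], [73, 53, 77], [60, 23, 146], [48, 14, 178], [70, 26, 89], [74, 56, 77], [77, 54, 76], [75, 53, 77]]
scene mat [ 10 127 131] [ 71  42 114] [66 30 85] sil [17 45 91] [17 27 65] [10 13 58] row big [[72, 44, 115], [71, 44, 116], [73, 46, 116], [67, 13, 171], [75, 6, 86], [90, 19, 68], [84, 19, 67], [81, 24, 74], [77, 30, 76], [73, 30, 77], [77, 25, 71], [75, 34, 74], [72, 34, 75], [45, 6, 166], [71, 42, 103], [69, 42, 103], [71, 42, 103], [69, 41, 118]]
```

```bash
python3 - <<'E'
s=open('h.py').read()
i=s.index('def masks');j=s.index('def blob')
s=s[:i]+'''def masks(img,st=38):
    h=cv2.cvtColor(img,cv2.COLOR_RGB2HSV).astype(int);H,S,V=h[...,0],h[...,1],h[...,2]
    return dict(dark=(V<125)&~((H>45)&(S>20)), die=(S<st), any=~((H>45)&(H<100)&(S>=st)&(V<150)))
'''+s[j:]
open('h.py','w').write(s)
E
cat > m1.py <<'E'
from h import *
T=np.load('pics/top0.npy',allow_pickle=True).item();S=np.load('pics/scene0.npy',allow_pickle=True).item()
mt,ms=masks(T['img'],38),masks(S['img'],25)
it=dict(d_oval=((143,193),(440,178)),d_rect=((139,293),(374,142)),d_big=((501,187),(229,388)),d_small=((493,300),(162,311)),
b_oval=((267,191),(380,244)),b_rect=((374,299),(245,249)),b_big=((247,294),(320,190)),b_small=((371,184),(325,307)),
jar=((193,245),(378,180)),spool=((443,244),(233,310)),tin=((320,241),(314,244)))
vis=[]
for k,(a,b) in it.items():
    r=[]
    for c,m,p in((T,mt,a),(S,ms,b)):
        if k[0]=='b': poly=blob(m['dark'],p,27)
        else: poly=blob(m['die'] if k[0]=='d' else m['any'],p,36 if k[0]=='d' else 20)
        q,hu=cen(poly); r.append((q,hu,poly))
        im=c['img'].copy();cv2.drawContours(im,[hu.astype(int)[:,None]],-1,(255,0,255),1)
        x,y=map(int,p);
        if k[0]!='t':vis.append(cv2.resize(im[max(0,y-36):y+36,max(0,x-36):x+36],(148,148),interpolation=cv2.INTER_CUBIC))
    X,e=tri(T,r[0][0],S,r[1][0])
    z=.006 if k[0]=='b' else .017
    o=[]
    for c,(q,hu,_) in zip((T,S),r):
        w=plane(c,hu,z)[:,:2]*1000; rc=cv2.minAreaRect(w.astype(np.float32)); wh=rc[1];an=rc[2]+(90 if wh[0]<wh[1] else 0)
        o.append((np.round(rc[0],1).tolist(),np.round(wh,1).tolist(),round(an,1)))
    print(k,np.round(X*1000,1),'err',round(e*1000,1),o)
cv2.imwrite('pics/m0.png',np.vstack([np.hstack(vis[i:i+5]) for i in range(0,20,5)])[:,:,::-1])
E
python3 m1.py
```

```text
d_oval [618.9 284.2  16.6] err 0.9 [([619.4, 284.8], [101.5, 50.3], 26.9), ([619.1, 283.8], [90.7, 79.4], 28.0)]
d_rect [458.1 281.7  15.1] err 1.6 [([458.8, 282.1], [52.7, 98.1], 123.5), ([457.9, 280.0], [45.8, 129.1], 123.7)]
d_big [ 629.5 -299.7   17.2] err 0.5 [([629.0, -299.4], [64.5, 76.5], 133.3), ([628.9, -299.2], [63.1, 77.5], 151.5)]
d_small [ 445.8 -275.2   17.4] err 0.3 [([445.9, -275.2], [51.8, 41.0], 89.6), ([445.6, -274.9], [40.4, 61.9], 155.5)]
b_oval [626.1  83.1   3.8] err 0.3 [([626.0, 83.1], [83.1, 38.1], 11.0), ([626.4, 81.4], [85.0, 40.1], 11.1)]
b_rect [449.  -86.3   4.3] err 0.4 [([449.1, -85.9], [83.9, 38.1], 25.8), ([449.3, -87.3], [86.8, 40.8], 25.7)]
b_big [456.4 114.    3.8] err 0.5 [([456.3, 113.6], [54.1, 53.8], 89.9), ([457.6, 111.9], [55.2, 54.0], 41.1)]
b_small [638.1 -86.5   3.9] err 0.7 [([638.0, -85.8], [30.7, 31.5], 90.1), ([638.8, -88.2], [33.8, 33.8], 131.0)]
jar [530.7 190.   34.6] err 0.4 [([534.8, 194.9], [45.7, 51.1], 91.8), ([523.8, 206.0], [48.0, 96.8], 137.5)]
spool [ 534.1 -197.7   19.5] err 0.5 [([534.3, -198.4], [40.7, 49.7], 128.0), ([532.1, -196.7], [36.3, 61.2], 145.1)]
tin [540.9  -8.    6.7] err 3.8 [([541.7, -4.7], [55.8, 43.6], 89.9), ([548.3, -15.1], [47.9, 76.0], 109.3)]
```

View pics/m0.png

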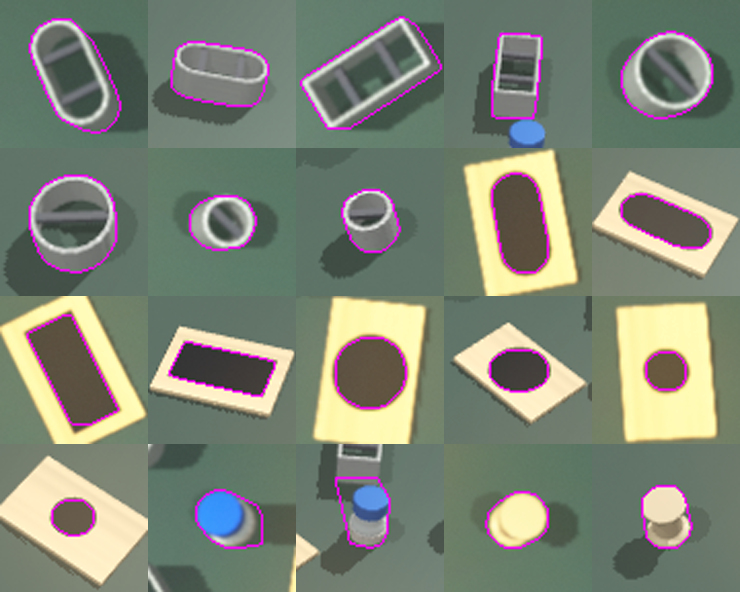

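Masks and triangulation are good: the dies' mid-height comes out at about 17 mm and the board tops at about 4 mm (6 mm nominal, within calibration). Next is the planner, starting with the small round die.

```bash
cat > plan.py <<'E'
import sys,numpy as np
from workcell import telemetry
from scipy.spatial.transform import Rotation as R
def plan(x,y,z,psi=None):
    "psi: wanted angle of tool y (deg, mod 180); prints turn about tool z and then the shift in units"
    o=telemetry.get_obs();M=R.from_quat(o['tool_rot']).as_matrix();p=np.array(o['eef_pos'])
    cur=np.degrees(np.arctan2(M[1,1],M[0,1])); d=0 if psi is None else (psi-cur+90)%180-90
    M2=R.from_rotvec([0,0,np.radians(d)]).as_matrix()@M
    s=M2.T@(np.array([x,y,z])/1000-p)
    print('t',round(o['clock'],2),'pos',np.round(p*1000,1),'psi',round(cur,1),'tilt',round(np.degrees(np.arccos(-M[2,2])),2),'j6',round(np.degrees(o['joint_pos'][5])),'j1',round(np.degrees(o['joint_pos'][0])),'w',round(o['grip_width']*1e3,1),'F',np.round(o['ft_force'],1),'gf',o['grasp_force'])
    print(' yaw change',round(d,1),'turn z units',round(-d/360,4),' then shift units',np.round(s/.3,3),'mm',np.round(s*1000,1))
a=sys.argv[1:]
plan(*map(float,a))
E
python3 plan.py 445.8 -275.2 100; python3 plan.py 445.8 -275.2 4
```

```text
t 0.1 pos [ 158.9 -473.5  230.5] psi -71.4 tilt 0.11 j6 90 j1 -71 w 85.5 F [-0.4  0.7 -0.1] gf 0.0
 yaw change 0 turn z units 0.0  then shift units [ 1.117 -0.321  0.436] mm [335.1 -96.4 130.7]
t 0.1 pos [ 158.9 -473.5  230.5] psi -71.4 tilt 0.11 j6 90 j1 -71 w 85.5 F [-0.4  0.7 -0.1] gf 0.0
 yaw change 0 turn z units 0.0  then shift units [ 1.117 -0.321  0.756] mm [335.1 -96.2 226.7]
```

```bash
python3 -m inch '[[[0,0,0],[0.1117,-0.0321,0.0436],-1],[[0,0,0],[0.1117,-0.0321,0.0436],-1],[[0,0,0],[0.1117,-0.0321,0.0436],-1],[[0,0,0],[0.1117,-0.0321,0.0436],-1],[[0,0,0],[0.1117,-0.0321,0.0436],-1],[[0,0,0],[0.1117,-0.0321,0.0436],-1],[[0,0,0],[0.1117,-0.0321,0.0436],-1],[[0,0,0],[0.1117,-0.0321,0.0436],-1],[[0,0,0],[0.1117,-0.0321,0.0436],-1],[[0,0,0],[0.1117,-0.0321,0.0436],-1]]'
python3 -m inch '[[[0,0,0],[0,0,0],-1],[[0,0,0],[0,0,0],-1]]'
python3 plan.py 445.8 -275.2 4
python3 - <<'E'
from workcell import vision
import cv2,numpy as np
c=vision.camera('wrist');print(c['fov_y'],c['cx'],c['cy'],c['D'],np.round(c['pose'],3).tolist());cv2.imwrite('pics/w1.png',c['img'][:,:,::-1])
E
```

```text
clock: 0.93
eef_pos: [0.447, -0.2747, 0.0995]
tool_rot: [0.987, 0.161, -0.0, -0.0]
ft_force: [0.2, 0.5, -0.3]
grip_width: 0.0852
grasp_force: 0.0
clock: 1.1
eef_pos: [0.4464, -0.2743, 0.099]
tool_rot: [0.987, 0.163, -0.001, -0.001]
ft_force: [-0.5, -0.0, 0.2]
grip_width: 0.0854
grasp_force: 0.0
t 1.1 pos [ 446.4 -274.3   99. ] psi -71.2 tilt 0.19 j6 130 j1 -32 w 85.4 F [-0.5 -0.   0.2] gf 0.0
 yaw change 0 turn z units 0.0  then shift units [-0.002  0.003  0.317] mm [-0.7  0.9 95. ]
71.71597856979827 316.92539509217505 240.34450491303724 [-0.00172119  0.          0.          0.          0.        ] [[0.322, 0.894, 0.311, 0.527], [-0.947, 0.305, 0.104, -0.247], [-0.001, -0.328, 0.945, 0.24], [0.0, 0.0, 0.0, 1.0]]
```

View pics/w1.png

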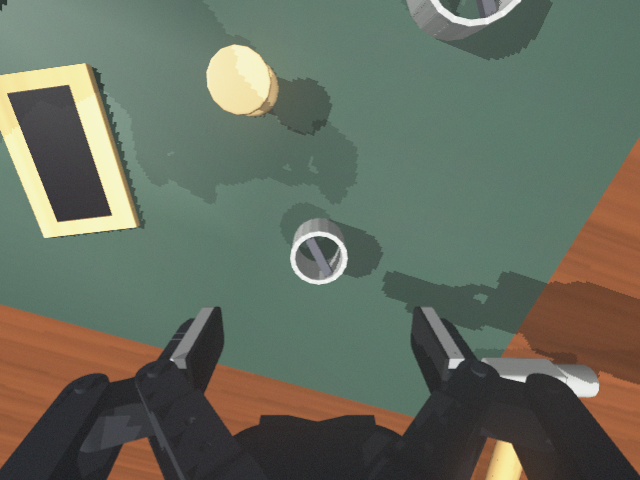

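Wrist view: the small die is centred at (319,258), between the fingers. Descend and grip.

```bash
python3 -m inch '[[[0,0,0],[-0.002,0.003,0.06],-1],[[0,0,0],[0,0,0.06],-1],[[0,0,0],[0,0,0.06],-1],[[0,0,0],[0,0,0.06],-1],[[0,0,0],[0,0,0.04],-1],[[0,0,0],[0,0,0.02],-1],[[0,0,0],[0,0,0.018],-1],[[0,0,0],[0,0,0],-1]]' | tail -6
python3 -m inch '[[[0,0,0],[0,0,0],1],[[0,0,0],[0,0,0],1],[[0,0,0],[0,0,0],1],[[0,0,0],[0,0,0],1],[[0,0,0],[0,0,0],1],[[0,0,0],[0,0,0],1],[[0,0,0],[0,0,0],1],[[0,0,0],[0,0,0],1]]'
python3 plan.py 445.8 -275.2 3
```

```text
clock: 1.82
eef_pos: [0.4449, -0.2777, 0.0048]
tool_rot: [0.987, 0.16, -0.0, -0.0]
ft_force: [-0.5, -0.1, -0.7]
grip_width: 0.0854
grasp_force: 0.0
clock: 2.48
eef_pos: [0.4465, -0.2774, 0.0062]
tool_rot: [0.987, 0.161, 0.001, 0.001]
ft_force: [-1.3, 1.1, 5.4]
grip_width: 0.0361
grasp_force: 60.0
t 2.48 pos [ 446.5 -277.4    6.2] psi -71.4 tilt 0.09 j6 130 j1 -32 w 36.1 F [-1.3  1.1  5.4] gf 59.96609626337886
 yaw change 0 turn z units 0.0  then shift units [ 0.    -0.008  0.011] mm [ 0.1 -2.3  3.2]
```

```bash
python3 -m inch '[[[0,0,0],[0,0,-0.03],1],[[0,0,0],[0,0,-0.06],1],[[0,0,0],[0,0,-0.1],1],[[0,0,0],[0,0,-0.1],1],[[0,0,0],[0,0,-0.06],1],[[0,0,0],[0,0,0],1]]' | tail -2
python3 plan.py 638 -86.5 100
python3 - <<'E'
from workcell import vision
import cv2,numpy as np
c=vision.camera('wrist');cv2.imwrite('pics/w2.png',c['img'][:,:,::-1])
E
```

```text
grip_width: 0.0368
grasp_force: 60.2
t 2.98 pos [ 448.7 -278.8  115.1] psi -71.4 tilt 0.52 j6 130 j1 -32 w 36.8 F [ 0.3 -0.2 -1. ] gf 60.20481772720814
 yaw change 0 turn z units 0.0  then shift units [ 0.802 -0.407  0.052] mm [ 240.6 -122.2   15.6]
```

View pics/w2.png

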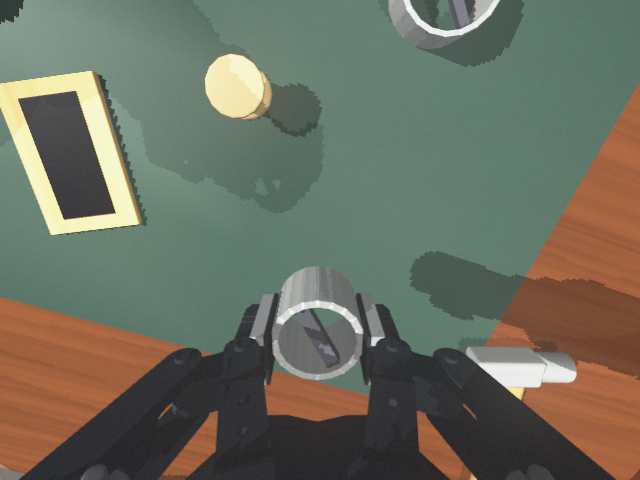

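Die held level between the pads, rim centre at (318,341).

```bash
cat > held.py <<'E'
import sys
from h import *
from workcell import vision,telemetry
px=[float(a) for a in sys.argv[1:3]]; dz=float(sys.argv[3])  # die bottom below TCP (mm)
c=vision.camera('wrist');o=telemetry.get_obs();p=np.array(o['eef_pos'])
print('centre-TCP mm',np.round((plane(c,[px],p[2]-dz/1000+.034)[0]-p)*1000,1))
E
python3 held.py 318 341 6
python3 -m inch '[[[0,0,0],[0.1,-0.051,0],1],[[0,0,0],[0.1,-0.051,0],1],[[0,0,0],[0.1,-0.051,0],1],[[0,0,0],[0.1,-0.051,0],1],[[0,0,0],[0.1,-0.051,0],1],[[0,0,0],[0.1,-0.051,0],1],[[0,0,0],[0.1,-0.051,0],1],[[0,0,0],[0.1,-0.051,0],1],[[0,0,0],[0,0,0],1],[[0,0,0],[0,0,0],1]]' | tail -6
python3 plan.py 638 -86.5 20
```

```text
centre-TCP mm [ 2.8 -0.8 28. ]
clock: 3.92
eef_pos: [0.6339, -0.0827, 0.107]
tool_rot: [0.987, 0.163, -0.002, -0.001]
ft_force: [-0.8, -1.0, -1.0]
grip_width: 0.0365
grasp_force: 60.2
t 3.92 pos [633.9 -82.7 107. ] psi -71.3 tilt 0.26 j6 154 j1 -7 w 36.5 F [-0.8 -1.  -1. ] gf 60.21524704992771
 yaw change 0 turn z units 0.0  then shift units [0.01  0.017 0.29 ] mm [ 3.   5.1 87. ]
```

```bash
python3 -m inch '[[[0,0,0],[0.007,0.017,0.05],1],[[0,0,0],[0,0,0.08],1],[[0,0,0],[0,0,0.08],1],[[0,0,0],[0,0,0.06],1],[[0,0,0],[0,0,0.02],1],[[0,0,0],[0,0,0.01],1],[[0,0,0],[0,0,0],1],[[0,0,0],[0,0,0],1]]' | tail -6
python3 plan.py 637 -86.5 12.5
```

```text
clock: 4.58
eef_pos: [0.6385, -0.0894, 0.021]
tool_rot: [0.987, 0.161, 0.001, 0.0]
ft_force: [-1.7, -0.1, -0.3]
grip_width: 0.0371
grasp_force: 60.2
t 4.58 pos [638.5 -89.4  21. ] psi -71.5 tilt 0.07 j6 154 j1 -8 w 37.1 F [-1.7 -0.1 -0.3] gf 60.22809248417616
 yaw change 0 turn z units 0.0  then shift units [-0.002 -0.011  0.028] mm [-0.5 -3.3  8.5]
```

```bash
python3 -m inch '[[[0,0,0],[-0.001,-0.008,0.013],1],[[0,0,0],[0,0,0.008],1],[[0,0,0],[0,0,0.004],1],[[0,0,0],[0,0,0],1]]' | tail -6
python3 plan.py 637 -86.5 12; python3 plan.py 637 -86.5 12
python3 - <<'E'
from workcell import vision
import cv2,numpy as np
c=vision.camera('wrist');cv2.imwrite('pics/w3.png',c['img'][:,:,::-1])
E
```

```text
clock: 4.92
eef_pos: [0.637, -0.0866, 0.0127]
tool_rot: [0.987, 0.161, 0.0, 0.0]
ft_force: [-0.4, 0.6, -1.5]
grip_width: 0.0366
grasp_force: 60.2
t 4.92 pos [637.  -86.6  12.7] psi -71.4 tilt 0.01 j6 154 j1 -8 w 36.6 F [-0.4  0.6 -1.5] gf 60.227393098175526
 yaw change 0 turn z units 0.0  then shift units [ 0.    -0.     0.002] mm [ 0.1 -0.1  0.7]
t 4.92 pos [637.  -86.6  12.7] psi -71.4 tilt 0.01 j6 154 j1 -8 w 36.6 F [-0.4  0.6 -1.5] gf 60.227393098175526
 yaw change 0 turn z units 0.0  then shift units [ 0.    -0.     0.002] mm [ 0.1 -0.1  0.7]
```

View pics/w3.png

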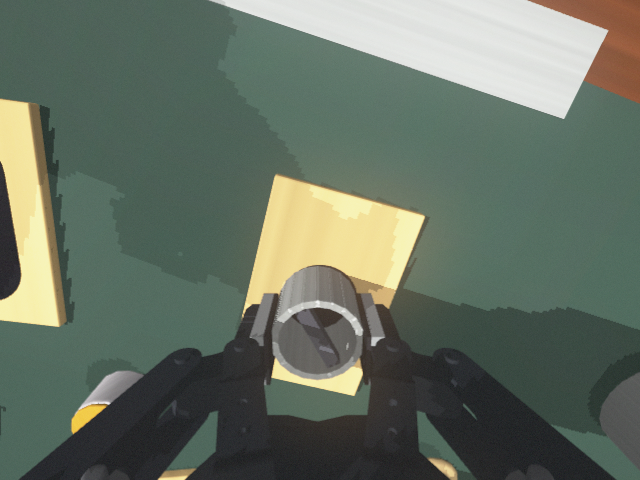

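Die is standing on its board, square in the gripper. Release, rise, and go to the big round die.

```bash
python3 -m inch '[[[0,0,0],[0,0,0.003],1],[[0,0,0],[0,0,0],1],[[0,0,0],[0,0,0],-1],[[0,0,0],[0,0,0],-1],[[0,0,0],[0,0,0],-1],[[0,0,0],[0,0,0],-1],[[0,0,0],[0,0,0],-1],[[0,0,0],[0,0,0],-1]]' | tail -6
python3 -m inch '[[[0,0,0],[0,0,-0.04],-1],[[0,0,0],[0,0,-0.08],-1],[[0,0,0],[0,0,-0.1],-1],[[0,0,-0.0195],[0,0,-0.1],-1],[[0,0,-0.0195],[0,0,0],-1],[[0,0,-0.0195],[0,0,0],-1],[[0,0,-0.0195],[0,0,0],-1],[[0,0,-0.0195],[0,0,0],-1]]' |tail -6
python3 -m inch '[[[0,0,0],[-0.099,0.064,0],-1],[[0,0,0],[-0.099,0.064,0],-1],[[0,0,0],[-0.099,0.064,0],-1],[[0,0,0],[-0.099,0.064,0],-1],[[0,0,0],[-0.099,0.064,0],-1],[[0,0,0],[-0.099,0.064,0],-1],[[0,0,0],[0,0,0],-1],[[0,0,0],[0,0,0],-1],[[0,0,0],[0,0,0],-1]]' |tail -6
python3 plan.py 629.3 -299.5 20
python3 - <<'E'
from workcell import vision
import cv2,numpy as np
c=vision.camera('wrist');d=vision.camera('top');cv2.imwrite('pics/w4.png',np.hstack([cv2.resize(c['img'],(400,300)),cv2.resize(d['img'],(400,300))])[:,:,::-1])
E
```

```text
clock: 5.63
eef_pos: [0.637, -0.0867, 0.0117]
tool_rot: [0.987, 0.161, -0.0, -0.0]
ft_force: [0.0, -1.0, 0.4]
grip_width: 0.0857
grasp_force: 0.0
clock: 6.3
eef_pos: [0.6373, -0.0868, 0.1093]
tool_rot: [0.891, 0.454, 0.001, 0.0]
ft_force: [0.3, -0.2, -0.3]
grip_width: 0.0854
grasp_force: 0.0
clock: 7.05
eef_pos: [0.624, -0.2986, 0.1082]
tool_rot: [0.893, 0.451, 0.0, -0.0]
ft_force: [-0.3, 1.4, 1.2]
grip_width: 0.0849
grasp_force: 0.0
t 7.05 pos [ 624.  -298.6  108.2] psi -36.4 tilt 0.03 j6 101 j1 -26 w 84.9 F [-0.3  1.4  1.2] gf 0.0
 yaw change 0 turn z units 0.0  then shift units [0.008 0.016 0.294] mm [ 2.4  4.8 88.2]
```

View pics/w4.png

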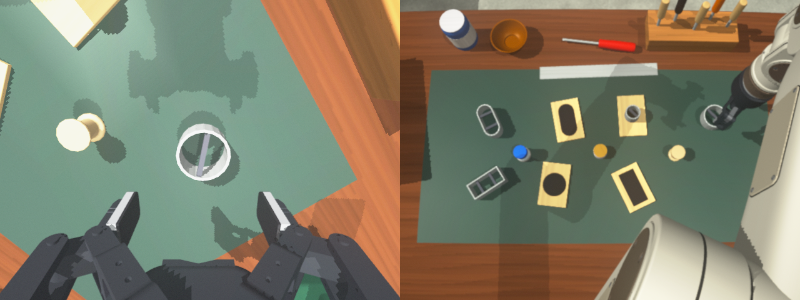

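Left: the big die at wrist pixel (325,243), just right of the finger mid-line. Right: the small die sits on its silhouette. Correct and descend.

```bash
python3 -m inch '[[[0,0,0],[0.008,0.016,0.05],-1],[[0,0,0],[0,0,0.07],-1],[[0,0,0],[0,0,0.06],-1],[[0,0,0],[0,0,0],-1],[[0,0,0],[0,0,0],-1]]' | tail -6
python3 plan.py 629.3 -299.5 4
```

```text
clock: 7.57
eef_pos: [0.6286, -0.2976, 0.0515]
tool_rot: [0.892, 0.452, -0.001, -0.002]
ft_force: [0.1, 0.1, 0.2]
grip_width: 0.0854
grasp_force: 0.0
t 7.57 pos [ 628.6 -297.6   51.5] psi -36.3 tilt 0.25 j6 101 j1 -25 w 85.4 F [0.1 0.1 0.2] gf 0.0
 yaw change 0 turn z units 0.0  then shift units [-0.003  0.006  0.158] mm [-1.   1.9 47.5]
```

```bash
python3 -m inch '[[[0,0,0],[-0.003,0.006,0.04],-1],[[0,0,0],[0,0,0.05],-1],[[0,0,0],[0,0,0.04],-1],[[0,0,0],[0,0,0.025],-1],[[0,0,0],[0,0,0],-1]]' | tail -6
python3 -m inch '[[[0,0,0],[0,0,0],1],[[0,0,0],[0,0,0],1],[[0,0,0],[0,0,0],1],[[0,0,0],[0,0,0],1],[[0,0,0],[0,0,0],1],[[0,0,0],[0,0,0],1]]'
python3 plan.py 629.3 -299.5 4
```

```text
clock: 7.98
eef_pos: [0.6291, -0.3006, 0.0049]
tool_rot: [0.892, 0.451, -0.001, -0.001]
ft_force: [-0.9, 0.4, -0.3]
grip_width: 0.0852
grasp_force: 0.0
clock: 8.48
eef_pos: [0.6314, -0.3018, 0.0088]
tool_rot: [0.892, 0.451, 0.001, 0.001]
ft_force: [-0.3, -0.5, 4.9]
grip_width: 0.0586
grasp_force: 65.1
t 8.48 pos [ 631.4 -301.8    8.8] psi -36.4 tilt 0.16 j6 101 j1 -26 w 58.6 F [-0.3 -0.5  4.9] gf 65.11914448812604
 yaw change 0 turn z units 0.0  then shift units [ 0.002 -0.01   0.016] mm [ 0.6 -3.1  4.8]
```

```bash
python3 -m inch '[[[0,0,0],[0,0,0],1],[[0,0,0],[0,0,0],1],[[0,0,0],[0,0,0],1]]'
python3 -m inch '[[[0,0,0],[0,0,-0.03],1],[[0,0,0],[0,0,-0.06],1],[[0,0,0],[0,0,-0.1],1],[[0,0,0],[0,0,-0.1],1],[[0,0,0],[0,0,-0.1],1],[[0,0,0],[0,0,0],1],[[0,0,0],[0,0,0],1]]' | tail -6
python3 plan.py 456.5 113.8 120
python3 - <<'E'
from workcell import vision
import cv2,numpy as np
c=vision.camera('wrist');d=vision.camera('scene');cv2.imwrite('pics/w5.png',np.hstack([cv2.resize(c['img'],(400,300)),cv2.resize(d['img'],(400,300))])[:,:,::-1])
E
```

```text
clock: 8.73
eef_pos: [0.6314, -0.3017, 0.0088]
tool_rot: [0.892, 0.451, 0.001, 0.001]
ft_force: [1.2, 0.5, 5.9]
grip_width: 0.0586
grasp_force: 65.2
clock: 9.32
eef_pos: [0.6317, -0.3019, 0.1268]
tool_rot: [0.892, 0.451, 0.001, 0.002]
ft_force: [0.3, -0.4, -3.8]
grip_width: 0.0588
grasp_force: 65.0
t 9.32 pos [ 631.7 -301.9  126.8] psi -36.3 tilt 0.27 j6 101 j1 -26 w 58.8 F [ 0.3 -0.4 -3.8] gf 64.97538540512323
 yaw change 0 turn z units 0.0  then shift units [ 0.77  -1.292  0.017] mm [ 231.  -387.5    5.2]
```

View pics/w5.png

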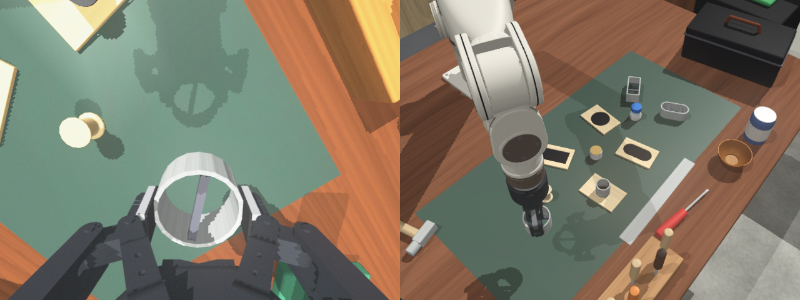

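Big die held, rim centre about (314,337); the spool is undisturbed. Move to its board.

```bash
python3 held.py 314 337 8.8
python3 -m inch '[[[0,0,0],[0.059,-0.099,0],1],[[0,0,0],[0.059,-0.099,0],1],[[0,0,0],[0.059,-0.099,0],1],[[0,0,0],[0.059,-0.099,0],1],[[0,0,0],[0.059,-0.099,0],1],[[0,0,0],[0.059,-0.099,0],1],[[0,0,0],[0.059,-0.099,0],1],[[0,0,0],[0.059,-0.099,0],1],[[0,0,0],[0.059,-0.099,0],1],[[0,0,0],[0.059,-0.099,0],1]]' | tail -6
python3 -m inch '[[[0,0,0],[0.059,-0.099,0],1],[[0,0,0],[0.059,-0.099,0],1],[[0,0,0],[0.059,-0.099,0],1],[[0,0,0],[0,0,0],1],[[0,0,0],[0,0,0],1],[[0,0,0],[0,0,0],1],[[0,0,0],[0,0,0],1]]' | tail -6
python3 plan.py 456.5 113.8 25
```

```text
centre-TCP mm [ 1.   1.9 25.2]
clock: 10.3
eef_pos: [0.4935, 0.0186, 0.1223]
tool_rot: [0.892, 0.451, -0.002, -0.001]
ft_force: [1.8, 0.7, -2.0]
grip_width: 0.0587
grasp_force: 65.1
clock: 10.88
eef_pos: [0.4557, 0.112, 0.1235]
tool_rot: [0.893, 0.451, -0.001, 0.0]
ft_force: [-0.7, -0.8, -2.2]
grip_width: 0.0586
grasp_force: 65.2
t 10.88 pos [455.7 112.  123.5] psi -36.4 tilt 0.09 j6 140 j1 14 w 58.6 F [-0.7 -0.8 -2.2] gf 65.22318754345179
 yaw change 0 turn z units 0.0  then shift units [ 0.007 -0.001  0.328] mm [ 2.1 -0.3 98.5]
```

```bash
python3 -m inch '[[[0,0,0],[0.003,0,0.06],1],[[0,0,0],[0,0,0.1],1],[[0,0,0],[0,0,0.1],1],[[0,0,0],[0,0,0.05],1],[[0,0,0],[0,0,0.015],1],[[0,0,0],[0,0,0],1],[[0,0,0],[0,0,0],1]]' | tail -6
python3 plan.py 456 113 15
```

```text
clock: 11.47
eef_pos: [0.4572, 0.113, 0.0271]
tool_rot: [0.893, 0.451, 0.0, 0.0]
ft_force: [0.2, -0.3, -0.7]
grip_width: 0.0588
grasp_force: 65.2
t 11.47 pos [457.2 113.   27.1] psi -36.4 tilt 0.04 j6 140 j1 14 w 58.8 F [ 0.2 -0.3 -0.7] gf 65.24369906634092
 yaw change 0 turn z units 0.0  then shift units [-0.002 -0.003  0.04 ] mm [-0.7 -0.9 12.1]
```

```bash
python3 -m inch '[[[0,0,0],[-0.001,-0.002,0.02],1],[[0,0,0],[0,0,0.013],1],[[0,0,0],[0,0,0.004],1],[[0,0,0],[0,0,0],1],[[0,0,0],[0,0,0],1]]' | tail -6
python3 -m inch '[[[0,0,0],[0,0,0.003],1],[[0,0,0],[0,0,0],1],[[0,0,0],[0,0,0],1]]' | tail -6
python3 plan.py 456 113 15
```

```text
clock: 11.88
eef_pos: [0.4558, 0.1139, 0.0159]
tool_rot: [0.892, 0.451, 0.0, 0.0]
ft_force: [0.2, -0.1, -1.5]
grip_width: 0.0588
grasp_force: 65.3
clock: 12.13
eef_pos: [0.4557, 0.1138, 0.0148]
tool_rot: [0.892, 0.451, 0.0, 0.0]
ft_force: [0.7, 1.3, -2.3]
grip_width: 0.0586
grasp_force: 65.3
t 12.13 pos [455.7 113.8  14.8] psi -36.3 tilt 0.01 j6 140 j1 14 w 58.6 F [ 0.7  1.3 -2.3] gf 65.25836203247309
 yaw change 0 turn z units 0.0  then shift units [-0.002  0.002 -0.001] mm [-0.5  0.7 -0.2]
```

```bash
for i in 1; do :; done
python3 -m inch '[[[0,0,0],[0,0,0.003],1],[[0,0,0],[0,0,0],1],[[0,0,0],[0,0,0],1]]' | grep -E 'pos|force'
python3 -m inch '[[[0,0,0],[0,0,0.003],1],[[0,0,0],[0,0,0],1],[[0,0,0],[0,0,0],1]]' | grep -E 'pos|force'
python3 -m inch '[[[0,0,0],[0,0,0.003],1],[[0,0,0],[0,0,0],1],[[0,0,0],[0,0,0],1]]' | grep -E 'pos|force'
```

```text
eef_pos: [0.4558, 0.1138, 0.0147]
ft_force: [-2.1, 0.1, 5.5]
grasp_force: 66.1
eef_pos: [0.4558, 0.1139, 0.0147]
ft_force: [-4.8, -0.5, 12.4]
grasp_force: 66.8
eef_pos: [0.4558, 0.1139, 0.0146]
ft_force: [-6.8, -1.6, 20.5]
grasp_force: 67.6
```

Contact at z = 14.7 mm, as expected. Release, rise, turn, and go to the rectangular die.

```bash
python3 -m inch '[[[0,0,0],[0,0,-0.009],1],[[0,0,0],[0,0,0],1],[[0,0,0],[0,0,0],-1],[[0,0,0],[0,0,0],-1],[[0,0,0],[0,0,0],-1],[[0,0,0],[0,0,0],-1],[[0,0,0],[0,0,-0.03],-1],[[0,0,0],[0,0,-0.1],-1],[[0,0,0],[0,0,-0.1],-1],[[0,0,0],[0,0,-0.12],-1]]' | tail -6
python3 -m inch '[[[0,0,-0.0194],[0,0,0],-1],[[0,0,-0.0194],[0,0,0],-1],[[0,0,-0.0194],[0,0,0],-1],[[0,0,-0.0194],[0,0,0],-1],[[0,0,-0.0194],[0,0,0],-1],[[0,0,-0.0194],[0,0,0],-1],[[0,0,-0.0194],[0,0,0],-1],[[0,0,-0.0194],[0,0,0],-1],[[0,0,-0.0194],[0,0,0],-1],[[0,0,-0.0194],[0,0,0],-1]]' | tail -6
python3 -m inch '[[[0,0,0],[0.077,0.0527,0],-1],[[0,0,0],[0.077,0.0527,0],-1],[[0,0,0],[0.077,0.0527,0],-1],[[0,0,0],[0.077,0.0527,0],-1],[[0,0,0],[0.077,0.0527,0],-1],[[0,0,0],[0.077,0.0527,0],-1],[[0,0,0],[0,0,0],-1],[[0,0,0],[0,0,0],-1],[[0,0,0],[0,0,0],-1]]' |tail -6
python3 plan.py 458.3 282 7 33.5
python3 - <<'E'
from workcell import vision
import cv2,numpy as np
c=vision.camera('wrist');d=vision.camera('top');cv2.imwrite('pics/w6.png',np.hstack([cv2.resize(c['img'],(400,300)),cv2.resize(d['img'],(400,300))])[:,:,::-1])
E
```

```text
clock: 13.72
eef_pos: [0.4542, 0.1134, 0.1201]
tool_rot: [0.892, 0.451, -0.002, -0.0]
ft_force: [0.4, 0.5, -0.7]
grip_width: 0.0853
grasp_force: 0.0
clock: 14.55
eef_pos: [0.4557, 0.1138, 0.1203]
tool_rot: [0.471, 0.882, 0.0, 0.0]
ft_force: [-0.5, 0.6, 0.8]
grip_width: 0.0854
grasp_force: 0.0
clock: 15.3
eef_pos: [0.4579, 0.2813, 0.1197]
tool_rot: [0.473, 0.881, -0.001, -0.0]
ft_force: [-0.7, -0.5, 0.8]
grip_width: 0.0858
grasp_force: 0.0
t 15.3 pos [457.9 281.3 119.7] psi 33.5 tilt 0.06 j6 88 j1 32 w 85.8 F [-0.7 -0.5  0.8] gf 0.0
 yaw change -0.0 turn z units 0.0  then shift units [0.001 0.003 0.376] mm [  0.4   0.8 112.7]
```

View pics/w6.png

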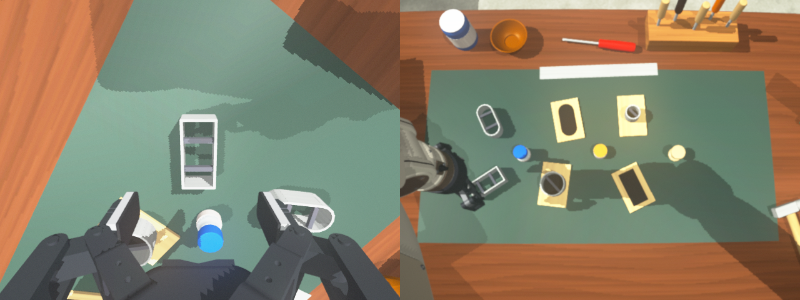

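Rect die at wrist pixel (199,152) in the half-size view is upright and centred. The big and small round dies are on their boards. Descend and grip.

```bash
python3 -m inch '[[[0,0,0],[0.001,0.002,0.05],-1],[[0,0,0],[0,0,0.08],-1],[[0,0,0],[0,0,0.08],-1],[[0,0,0],[0,0,0.08],-1],[[0,0,0],[0,0,0.05],-1],[[0,0,0],[0,0,0.034],-1],[[0,0,0],[0,0,0],-1],[[0,0,0],[0,0,0],-1]]' | tail -6
python3 -m inch '[[[0,0,0],[0,0,0],1],[[0,0,0],[0,0,0],1],[[0,0,0],[0,0,0],1],[[0,0,0],[0,0,0],1],[[0,0,0],[0,0,0],1],[[0,0,0],[0,0,0],1],[[0,0,0],[0,0,0],1],[[0,0,0],[0,0,0],1]]'
python3 plan.py 458.3 282 7 33.5
python3 -m inch '[[[0,0,0],[0,0,-0.03],1],[[0,0,0],[0,0,-0.06],1],[[0,0,0],[0,0,-0.1],1],[[0,0,0],[0,0,-0.1],1],[[0,0,0],[0,0,-0.1],1],[[0,0,0],[0,0,0],1],[[0,0,0],[0,0,0],1]]' | tail -6
python3 plan.py 449.2 -86.4 120 115.8
python3 - <<'E'
from workcell import vision
import cv2,numpy as np
c=vision.camera('wrist');cv2.imwrite('pics/w7.png',c['img'][:,:,::-1])
E
```

```text
clock: 16.07
eef_pos: [0.4587, 0.2816, 0.0076]
tool_rot: [0.474, 0.881, -0.0, -0.0]
ft_force: [-0.0, 0.5, -0.5]
grip_width: 0.0853
grasp_force: 0.0
clock: 16.73
eef_pos: [0.4594, 0.2828, 0.0088]
tool_rot: [0.473, 0.881, 0.001, 0.001]
ft_force: [0.4, -0.7, 6.6]
grip_width: 0.0408
grasp_force: 62.4
t 16.73 pos [459.4 282.8   8.8] psi 33.5 tilt 0.14 j6 88 j1 32 w 40.8 F [ 0.4 -0.7  6.6] gf 62.39883542060852
 yaw change 0.0 turn z units -0.0  then shift units [-0.    -0.005  0.006] mm [-0.1 -1.4  1.8]
clock: 17.32
eef_pos: [0.4598, 0.2831, 0.1268]
tool_rot: [0.473, 0.881, 0.002, 0.001]
ft_force: [0.3, -0.8, -1.6]
grip_width: 0.0411
grasp_force: 61.6
t 17.32 pos [459.8 283.1 126.8] psi 33.5 tilt 0.27 j6 88 j1 32 w 41.1 F [ 0.3 -0.8 -1.6] gf 61.59950852394104
 yaw change 82.3 turn z units -0.2286  then shift units [ 0.568 -1.094  0.017] mm [ 170.4 -328.1    5.2]
```

View pics/w7.png

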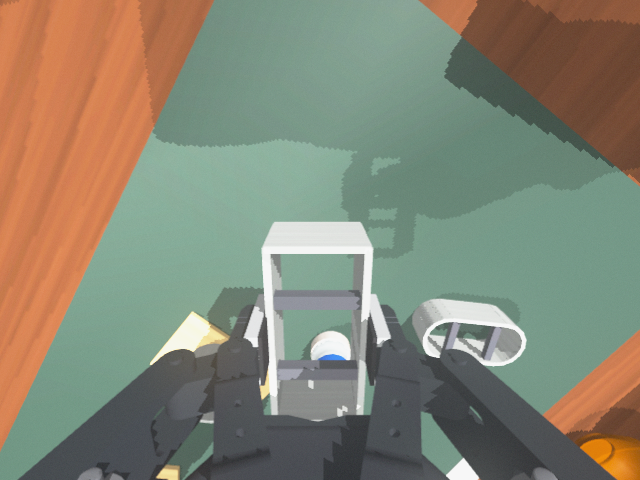

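Rect die is held straight. Its bars are at rows 299 and 371, so they give the centre along the pads.

```bash
python3 held.py 318 299 8.8;python3 held.py 318 371 8.8; python3 held.py 318 246 8.8
python3 -m inch '[[[0,0,-0.019],[0,0,0],1],[[0,0,-0.019],[0,0,0],1],[[0,0,-0.019],[0,0,0],1],[[0,0,-0.019],[0,0,0],1],[[0,0,-0.019],[0,0,0],1],[[0,0,-0.019],[0,0,0],1]]' | tail -6
python3 -m inch '[[[0,0,-0.019],[0,0,0],1],[[0,0,-0.019],[0,0,0],1],[[0,0,-0.019],[0,0,0],1],[[0,0,-0.019],[0,0,0],1],[[0,0,-0.019],[0,0,0],1],[[0,0,-0.0194],[0,0,0],1],[[0,0,0],[0,0,0],1],[[0,0,0],[0,0,0],1]]' | tail -6
python3 plan.py 449.2 -86.4 120 115.8
```

```text
centre-TCP mm [-9.1 16.8 25.2]
centre-TCP mm [  9.7 -12.3  25.2]
centre-TCP mm [-22.3  35.4  25.2]
clock: 18.02
eef_pos: [0.4575, 0.2816, 0.1227]
tool_rot: [0.132, 0.991, -0.001, -0.001]
ft_force: [-0.2, 0.5, -1.6]
grip_width: 0.0407
grasp_force: 61.6
clock: 18.68
eef_pos: [0.4578, 0.2818, 0.1232]
tool_rot: [-0.221, 0.975, -0.0, -0.001]
ft_force: [0.4, 0.1, -1.2]
grip_width: 0.0407
grasp_force: 61.5
t 18.68 pos [457.8 281.8 123.2] psi 115.5 tilt 0.16 j6 6 j1 32 w 40.7 F [ 0.4  0.1 -1.2] gf 61.54831051826477
 yaw change 0.3 turn z units -0.0007  then shift units [ 0.56  -1.092  0.012] mm [ 168.  -327.7    3.7]
```

```bash
python3 -m inch '[[[0,0,0],[0.056,-0.109,0],1],[[0,0,0],[0.056,-0.109,0],1],[[0,0,0],[0.056,-0.109,0],1],[[0,0,0],[0.056,-0.109,0],1],[[0,0,0],[0.056,-0.109,0],1],[[0,0,0],[0.056,-0.109,0],1],[[0,0,0],[0.056,-0.109,0],1],[[0,0,0],[0.056,-0.109,0],1],[[0,0,0],[0.056,-0.109,0],1],[[0,0,0],[0.056,-0.109,0],1]]' | tail -6
python3 -m inch '[[[0,0,0],[0,0,0],1],[[0,0,0],[0,0,0],1],[[0,0,0],[0,0,0],1]]' | tail -6
python3 plan.py 449.2 -86.4 25 115.8
```

```text
clock: 19.52
eef_pos: [0.4484, -0.0869, 0.1242]
tool_rot: [-0.221, 0.975, 0.0, -0.0]
ft_force: [0.4, 0.5, -0.9]
grip_width: 0.0408
grasp_force: 61.5
clock: 19.77
eef_pos: [0.4487, -0.0851, 0.1241]
tool_rot: [-0.221, 0.975, 0.0, -0.0]
ft_force: [-0.1, 0.4, -2.0]
grip_width: 0.0413
grasp_force: 61.6
t 19.77 pos [448.7 -85.1 124.1] psi 115.6 tilt 0.07 j6 -36 j1 -11 w 41.3 F [-0.1  0.4 -2. ] gf 61.634148359298706
 yaw change 0.2 turn z units -0.0006  then shift units [ 0.    -0.005  0.33 ] mm [ 0.1 -1.5 99.1]
```

```bash
python3 -m inch '[[[0,0,0],[0,-0.004,0.06],1],[[0,0,0],[0,0,0.1],1],[[0,0,0],[0,0,0.1],1],[[0,0,0],[0,0,0.05],1],[[0,0,0],[0,0,0.02],1],[[0,0,0],[0,0,0],1],[[0,0,0],[0,0,0],1]]' | tail -6
python3 plan.py 449.2 -86.4 15 115.8
python3 - <<'E'
from workcell import vision
import cv2,numpy as np
c=vision.camera('wrist');cv2.imwrite('pics/w8.png',c['img'][:,:,::-1])
E
```

```text
clock: 20.35
eef_pos: [0.4502, -0.0854, 0.0259]
tool_rot: [-0.223, 0.975, 0.0, 0.0]
ft_force: [0.3, -0.0, -0.8]
grip_width: 0.041
grasp_force: 61.6
t 20.35 pos [450.2 -85.4  25.9] psi 115.8 tilt 0.01 j6 -37 j1 -11 w 41.0 F [ 0.3 -0.  -0.8] gf 61.560906171798706
 yaw change -0.0 turn z units 0.0  then shift units [ 0.004 -0.002  0.036] mm [ 1.3 -0.5 10.9]
```

View pics/w8.png

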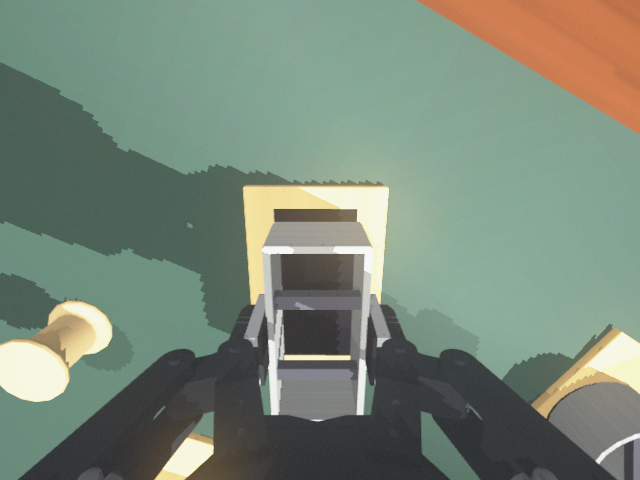

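Die is parallel to the silhouette; the silhouette's front edge is at row 209, its back edge at row 356, and the die's lower front edge at row 223. Compare them.

Run:
```python
from h import *
from workcell import vision
c=vision.camera('wrist');x=np.array([np.cos(np.radians(205.8)),np.sin(np.radians(205.8))])
f=lambda u,v,z:np.round(plane(c,[(u,v)],z)[0,:2]@x*1000,1)
print('sil front,back',f(316,209,.006),f(316,356,.006),'die front at bottom',f(316,223,.0171), 'die front top',f(316,247,.0511),'sil left,right', plane(c,[(274,215),(357,215)],.006).mean(0), 'die l,r bottom',plane(c,[(272,223),(363,223)],.0171).mean(0))
```

```text
sil front,back -323.9 -412.4 die front at bottom -327.9 die front top -327.3 sil left,right [ 0.41382586 -0.10468602  0.006     ] die l,r bottom [ 0.41422001 -0.10337497  0.0171    ]
```

```bash
python3 -m inch '[[[0,0,0],[0.011,-0.002,0.018],1],[[0,0,0],[0,0,0.012],1],[[0,0,0],[0,0,0.004],1],[[0,0,0],[0,0,0],1],[[0,0,0],[0,0,0],1]]' | grep -E 'pos|force'
python3 -m inch '[[[0,0,0],[0,0,0.004],1],[[0,0,0],[0,0,0],1],[[0,0,0],[0,0,0],1]]' | grep -E 'pos|force'
```

```text
eef_pos: [0.4469, -0.0884, 0.0153]
ft_force: [-0.5, 0.5, -1.9]
grasp_force: 61.6
eef_pos: [0.4472, -0.0884, 0.0148]
ft_force: [-1.9, -1.2, 6.2]
grasp_force: 62.3
```

```bash
python3 -m inch '[[[0,0,0],[0,0,-0.002],1],[[0,0,0],[0,0,0],-1],[[0,0,0],[0,0,0],-1],[[0,0,0],[0,0,0],-1],[[0,0,0],[0,0,0],-1],[[0,0,0],[0,0,0],-1],[[0,0,0],[0,0,-0.03],-1],[[0,0,0],[0,0,-0.1],-1],[[0,0,0],[0,0,-0.1],-1],[[0,0,-0.0044],[0,0,-0.12],-1]]' | tail -6
python3 -m inch '[[[0,0,0],[-0.09,0.07,0],-1],[[0,0,0],[-0.09,0.07,0],-1],[[0,0,0],[-0.09,0.07,0],-1],[[0,0,0],[-0.09,0.07,0],-1],[[0,0,0],[-0.09,0.07,0],-1],[[0,0,0],[-0.09,0.07,0],-1]]' |tail -6
python3 -m inch '[[[0,0,0],[-0.09,0.07,0],-1],[[0,0,0],[-0.09,0.07,0],-1],[[0,0,0],[-0.09,0.07,0],-1],[[0,0,0],[-0.09,0.07,0],-1],[[0,0,0],[-0.09,0.07,0],-1],[[0,0,0],[-0.09,0.07,0],-1],[[0,0,0],[0,0,0],-1],[[0,0,0],[0,0,0],-1]]' |tail -6
python3 plan.py 619 284.2 7 117.4
python3 - <<'E'
from workcell import vision
import cv2,numpy as np
c=vision.camera('wrist');d=vision.camera('top');cv2.imwrite('pics/w9.png',np.hstack([cv2.resize(c['img'],(400,300)),cv2.resize(d['img'],(400,300))])[:,:,::-1])
E
```

```text
clock: 21.95
eef_pos: [0.4455, -0.088, 0.1203]
tool_rot: [-0.236, 0.972, 0.001, -0.001]
ft_force: [0.6, -0.2, -0.1]
grip_width: 0.0856
grasp_force: 0.0
clock: 22.45
eef_pos: [0.5336, 0.0996, 0.1206]
tool_rot: [-0.236, 0.972, -0.0, 0.0]
ft_force: [0.9, -0.2, 0.5]
grip_width: 0.0857
grasp_force: 0.0
clock: 23.12
eef_pos: [0.6191, 0.2861, 0.119]
tool_rot: [-0.237, 0.971, -0.0, -0.0]
ft_force: [-0.5, 0.6, 0.3]
grip_width: 0.0851
grasp_force: 0.0
t 23.12 pos [619.1 286.1 119. ] psi 117.5 tilt 0.05 j6 -3 j1 25 w 85.1 F [-0.5  0.6  0.3] gf 0.0
 yaw change -0.1 turn z units 0.0002  then shift units [ 0.003 -0.005  0.373] mm [  0.8  -1.6 112. ]
```

View pics/w9.png

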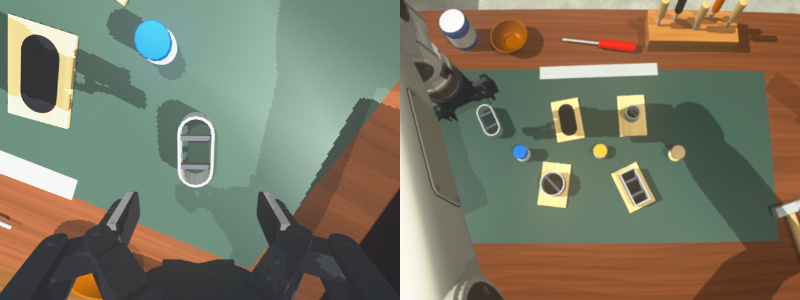

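Oval die is upright and centred at (196,152) in the half-size view, and the other three dies are on their boards. Descend and grip.

```bash
python3 -m inch '[[[0,0,0],[0.002,-0.004,0.05],-1],[[0,0,0],[0,0,0.08],-1],[[0,0,0],[0,0,0.08],-1],[[0,0,0],[0,0,0.08],-1],[[0,0,0],[0,0,0.05],-1],[[0,0,0],[0,0,0.032],-1],[[0,0,0],[0,0,0],-1],[[0,0,0],[0,0,0],-1]]' | tail -6
python3 -m inch '[[[0,0,0],[0,0,0],1],[[0,0,0],[0,0,0],1],[[0,0,0],[0,0,0],1],[[0,0,0],[0,0,0],1],[[0,0,0],[0,0,0],1],[[0,0,0],[0,0,0],1],[[0,0,0],[0,0,0],1],[[0,0,0],[0,0,0],1]]'
python3 -m inch '[[[0,0,0],[0,0,-0.03],1],[[0,0,0],[0,0,-0.06],1],[[0,0,0],[0,0,-0.1],1],[[0,0,0],[0,0,-0.1],1],[[0,0,0],[0,0,-0.1],1],[[0,0,0.0153],[0,0,0],1],[[0,0,0.0153],[0,0,0],1],[[0,0,0.0153],[0,0,0],1],[[0,0,0],[0,0,0],1]]' | tail -6
python3 plan.py 626.1 82.8 120 101
```

```text
clock: 23.88
eef_pos: [0.6193, 0.2819, 0.0087]
tool_rot: [-0.235, 0.972, -0.0, -0.0]
ft_force: [0.2, 0.1, 0.9]
grip_width: 0.0855
grasp_force: 0.0
clock: 24.55
eef_pos: [0.6204, 0.2834, 0.0097]
tool_rot: [-0.236, 0.972, 0.0, 0.001]
ft_force: [-0.9, 0.2, 6.6]
grip_width: 0.0409
grasp_force: 62.6
clock: 25.3
eef_pos: [0.6187, 0.2828, 0.1249]
tool_rot: [-0.093, 0.996, -0.0, -0.001]
ft_force: [-0.2, 0.8, -1.8]
grip_width: 0.0407
grasp_force: 61.7
t 25.3 pos [618.7 282.8 124.9] psi 100.7 tilt 0.07 j6 14 j1 25 w 40.7 F [-0.2  0.8 -1.8] gf 61.653892993927
 yaw change 0.3 turn z units -0.0008  then shift units [ 0.103 -0.659  0.017] mm [  30.9 -197.7    5. ]
```

```bash
python3 -m inch '[[[0,0,0],[0.017,-0.11,0],1],[[0,0,0],[0.017,-0.11,0],1],[[0,0,0],[0.017,-0.11,0],1],[[0,0,0],[0.017,-0.11,0],1],[[0,0,0],[0.017,-0.11,0],1],[[0,0,0],[0.017,-0.11,0],1],[[0,0,0],[0,0,0.06],1],[[0,0,0],[0,0,0.1],1],[[0,0,0],[0,0,0.1],1],[[0,0,0],[0,0,0.05],1]]' | tail -6
python3 -m inch '[[[0,0,0],[0,0,0.02],1],[[0,0,0],[0,0,0],1],[[0,0,0],[0,0,0],1]]' | tail -6
python3 plan.py 626.1 82.8 15.5 101
python3 - <<'E'
from workcell import vision
import cv2,numpy as np
c=vision.camera('wrist');cv2.imwrite('pics/w10.png',c['img'][:,:,::-1])
E
```

```text
clock: 26.13
eef_pos: [0.6234, 0.0818, 0.0281]
tool_rot: [-0.095, 0.995, -0.0, -0.003]
ft_force: [0.1, -0.7, -3.1]
grip_width: 0.041
grasp_force: 61.8
clock: 26.38
eef_pos: [0.6265, 0.0828, 0.0265]
tool_rot: [-0.095, 0.996, 0.0, 0.0]
ft_force: [-0.1, 0.1, -1.4]
grip_width: 0.0407
grasp_force: 61.8
t 26.38 pos [626.5  82.8  26.5] psi 100.8 tilt 0.01 j6 -3 j1 8 w 40.7 F [-0.1  0.1 -1.4] gf 61.770386695861816
 yaw change 0.2 turn z units -0.0004  then shift units [0.001 0.    0.037] mm [ 0.4  0.  11. ]
```

View pics/w10.png

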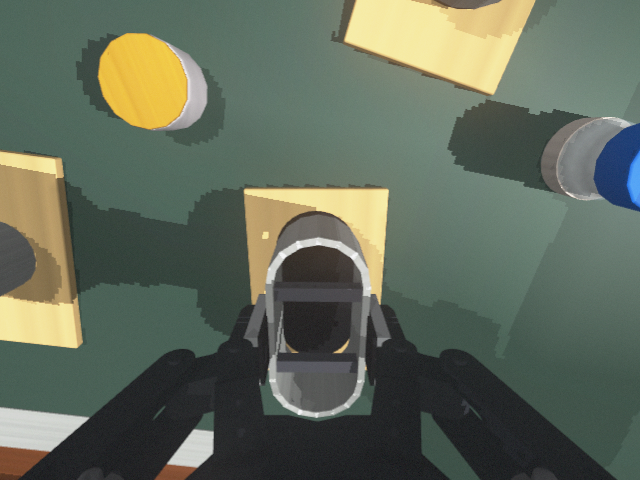

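Run:
```python
from h import *
from workcell import vision
c=vision.camera('wrist');a=np.radians(190.9);x=np.array([np.cos(a),np.sin(a)])
f=lambda u,v,z:np.round(plane(c,[(u,v)],z)[0,:2]@x*1000,1)
print('sil front,back',f(318,211,.006),f(318,354,.006),'die top front,back',f(318,239,.0508),f(317,417,.0508))
```

```text
sil front,back -588.4 -675.0 die top front,back -587.8 -674.7
```

The die matches its silhouette within 1 mm. Lower and release.

```bash
python3 -m inch '[[[0,0,0],[0,0,0.018],1],[[0,0,0],[0,0,0.012],1],[[0,0,0],[0,0,0.004],1],[[0,0,0],[0,0,0],1],[[0,0,0],[0,0,0],1]]' | grep -E 'pos|force'
python3 -m inch '[[[0,0,0],[0,0,0.004],1],[[0,0,0],[0,0,0],1],[[0,0,0],[0,0,0],1]]' | grep -E 'pos|force'
```

```text
eef_pos: [0.6262, 0.0827, 0.016]
ft_force: [0.0, -0.6, -1.3]
grasp_force: 62.0
eef_pos: [0.6264, 0.0827, 0.0157]
ft_force: [-3.4, -0.1, 6.9]
grasp_force: 62.6
```

```bash
python3 -m inch '[[[0,0,0],[0,0,-0.002],1],[[0,0,0],[0,0,0],-1],[[0,0,0],[0,0,0],-1],[[0,0,0],[0,0,0],-1],[[0,0,0],[0,0,0],-1],[[0,0,0],[0,0,0],-1],[[0,0,0],[0,0,-0.03],-1],[[0,0,0],[0,0,-0.1],-1],[[0,0,0],[0,0,-0.12],-1],[[0,0,0],[0,0,-0.12],-1]]' | tail -6
python3 -m inch '[[[0,0,0],[0.02,0.1,-0.05],-1],[[0,0,0],[0.02,0.1,-0.05],-1],[[0,0,0],[0.02,0.1,-0.05],-1],[[0,0,0],[0.02,0.1,-0.05],-1],[[0,0,0],[0.02,0.1,-0.05],-1],[[0,0,0],[0.02,0.1,0],-1],[[0,0,0],[0.02,0.1,0],-1],[[0,0,0],[0.02,0.1,0],-1],[[0,0,0],[0,0,0],-1],[[0,0,0],[0,0,0],-1]]' |tail -6
python3 - <<'E'
from workcell import vision
import cv2,numpy as np
d=vision.camera('top');e=vision.camera('scene');cv2.imwrite('pics/w11.png',np.hstack([cv2.resize(d['img'][140:350,170:470],(400,280)),cv2.resize(e['img'][100:380,120:500],(400,280))])[:,:,::-1])
E
```

```text
clock: 27.98
eef_pos: [0.6254, 0.0826, 0.1272]
tool_rot: [-0.094, 0.996, -0.0, -0.001]
ft_force: [0.6, 0.0, -0.1]
grip_width: 0.0855
grasp_force: 0.0
clock: 28.82
eef_pos: [0.5334, 0.3112, 0.2019]
tool_rot: [-0.096, 0.995, 0.0, 0.0]
ft_force: [0.6, -0.7, -0.5]
grip_width: 0.0857
grasp_force: 0.0
```

View pics/w11.png

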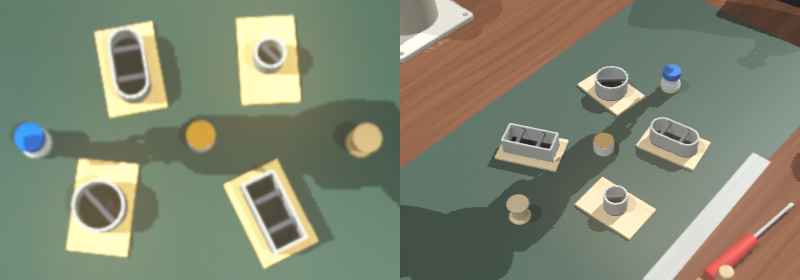

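All four dies stand on their own boards, and the jar and spool are upright in place. One numeric check of the centres.

Run:
```python
from h import *
from workcell import vision
T=vision.camera('top');S=vision.camera('scene')
it=dict(oval=((626.1,83.1)),rect=((449,-86.3)),big=((456.4,114)),small=((638.1,-86.5)))
def m(c,dk):
    h=cv2.cvtColor(c['img'],cv2.COLOR_RGB2HSV).astype(int);return ((h[...,1]<dk)&(h[...,2]>55)).astype(np.uint8)
for k,p in it.items():
    q=[]
    for c,t in((T,35),(S,24)):
        px=project(c,np.array([p[0],p[1],23])/1000)[0]
        hu=blob(m(c,t),px,32); q.append(cen(hu)[0])
    X,e=tri(T,q[0],S,q[1]);print(k,np.round(X*1000,1),'err',round(e*1000,1),'off',np.round(X[:2]*1000-p,1))
```

```text
oval [626.1  83.4  24.5] err 1.5 off [0.  0.3]
rect [448.8 -87.2  23.8] err 0.4 off [-0.2 -0.9]
big [456.1 116.5  22.4] err 1.8 off [-0.3  2.5]
small [639.  -86.7  27. ] err 1.7 off [ 0.9 -0.2]
```

```bash
python3 -c "
from workcell import workorder
print(workorder.job_done())"
```

```text
the job is handed in; nothing more can be done
None
```

All four dies are standing released on their own boards, within about 3 mm of their silhouettes by camera; the jar and spool look untouched, and the job was handed in at about 29 s (no verdict was returned).

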